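# Load the keyed fixture and latch its retaining bar

## Task

Take the box cutter off the fixture and lay it flat in the tool tray. Then put every bracket blank on the bench into a nest of the fixture, one to a nest, fully home: each nest has a key at one end that only the notched end of a blank clears, so if a blank rides up, turn it end for end. When all the blanks are home, swing the retaining bar shut over them until its tongue snaps behind the strike pin, and leave the glue bottle and the teal handle behind it where they are.

Things in the scene. Friction and masses are not known exactly. Their poses are not given: they have to be found in the camera images.
- blank_1_c (a point): Grey bracket blank, 120 g, may be absent. Foot 64 x 34 x 14 mm; on it an upright web 40 long, 12 thick, 26 mm tall, to pinch across. Point: its middle, 20 mm above its underside. x along foot and web, toward the notched end (notch 14 mm deep, 17 wide, through the foot, mid-end); -x end plain. Wrong way round, the plain end rides 10 mm up on the key; right way, the foot lies flat on the nest's floor.
- blank_2_c (a point): Grey bracket blank, 120 g, may be absent. Foot 64 x 34 x 14 mm; on it an upright web 40 long, 12 thick, 26 mm tall, to pinch across. Point: its middle, 20 mm above its underside. x along foot and web, toward the notched end (notch 14 mm deep, 17 wide, through the foot, mid-end); -x end plain. Wrong way round, the plain end rides 10 mm up on the key; right way, the foot lies flat on the nest's floor.
- blank_3_c (a point): Grey bracket blank, 120 g, may be absent. Foot 64 x 34 x 14 mm; on it an upright web 40 long, 12 thick, 26 mm tall, to pinch across. Point: its middle, 20 mm above its underside. x along foot and web, toward the notched end (notch 14 mm deep, 17 wide, through the foot, mid-end); -x end plain. Wrong way round, the plain end rides 10 mm up on the key; right way, the foot lies flat on the nest's floor.
- fixture: Keyed fixture, fixed: aluminium base 120 x 280 x 12 mm with a white block of three nests in a row along its y, 60 mm apart; pockets 68 (along x) x 38 x 12 mm deep, rims 24 mm above the bench, bevelled. Origin: under the middle of the base. At its +y end (115 mm out) is the hinge post of the retaining bar, at its -y end (111 mm out) an 8 mm strike pin, top 72 mm up.
- nest_1 (a point): Hinge-end (+y) nest. Point: where a blank's middle lies when it is home: centre of the nest, 20 mm above its floor, 8 mm above its rim. x along the nest's long side, z up. The key (11 long, 10 wide, 10 mm high) stands on the floor against the +x or the -x end, differing by nest and start; no reading tells which: look or try. The other end has only a flush plug.
- nest_2 (a point): Middle nest. Point: where a blank's middle lies when it is home: centre of the nest, 20 mm above its floor, 8 mm above its rim. x along the nest's long side, z up. The key (11 long, 10 wide, 10 mm high) stands on the floor against the +x or the -x end, differing by nest and start; no reading tells which: look or try. The other end has only a flush plug.
- nest_3 (a point): Pin-end (-y) nest. Point: where a blank's middle lies when it is home: centre of the nest, 20 mm above its floor, 8 mm above its rim. x along the nest's long side, z up. The key (11 long, 10 wide, 10 mm high) stands on the floor against the +x or the -x end, differing by nest and start; no reading tells which: look or try. The other end has only a flush plug.
- bar (a joint): Swing of the steel retaining bar, rad: 0 closed over the nests along the fixture's y (stop), growing as it opens toward the fixture's -x side, at most 1.6. Latched when below about 0.012 with the tongue out; at 0.03 to 0.07 the tongue rides on the pin. Turns freely, stays where left. Underside 56 mm above the bench, 4 mm above blanks that are home; a blank not home is in its way.
- bar_hinge (a point): Point on the bar's upright hinge axis, 60 mm above the bench; axes as the fixture's.
- bar_handle (a point): Middle of the upright black handle peg on the bar: 14 mm diameter, standing from 64 to 104 mm above the bench, 150 mm from the hinge axis. Its axes turn with the bar: x points the way the bar closes, y from the peg to the hinge.
- tongue (a joint): How far the sprung brass tongue at the free end of the bar is pushed in, m: 0 fully out, about 0.006 while it rides over the strike pin. Its closing side is sloped, its back is square, so it snaps out behind the pin and holds. About 4 to 7 N at the handle peg carries it over.
- cutter_c (a point): Box cutter (orange body), 60 g, lying across the fixture on the rims of the nests at the start. Solid part 130 x 20 x 14 mm; this point is its middle, 7 mm above its underside. x runs along it toward the blade tip (blade shut; whole length 158 mm, ending 65 mm in +x from this point), z up.
- tray_in (a point): Centre of the floor (4 mm above the bench) of the dark steel tool tray, fixed, open on top: inside 212 mm along its x, 96 mm along its y, walls 4 mm thick, rim 22 mm above the bench.
- glue_bottle: White glue bottle, 42 x 42 x 121 mm, standing behind the fixture: a bystander. Origin: centre of its underside.
- handle: Loose teal tool handle, 170 x 31 x 23 mm (x along it), lying behind the fixture: a bystander. Origin: centre of its underside.
Things that resemble listed ones, but are neither listed nor needed, are in the scene too. Leave any green or yellow look-alike of the part that bears blank_3_c alone.

How it is judged:
By the outcome, as a careful person would: the job done as asked, in the order asked, and still so for the second after the job is handed in, with the robot touching nothing.
Of blank_1, blank_2, blank_3 only 2 to 3 are there at a start; the rules pass over those that are not, and their reading is None.
At some moment in a run one of blank_1, blank_2, blank_3 may be knocked a few centimetres aside while the robot is not near it.
Once in a run the grip may slacken for a moment while it holds something.
It also fails if it takes over 210 s, if anything falls off the work surface, if the arm or the gripper's body presses on something with over 40 N, if the wrist force passes 120 N, or if a joint passes its speed limit or range.

## Robot

A 7-joint arm with a two-finger parallel gripper is mounted at the origin on a cart in front of the work surface, level with it; the furniture and walls round the work are solid. World frame = base frame: x ahead of the robot, y to its left, z up, the work surface at z = 0. Lengths are in m, angles in rad, forces in N, time in s.
With the tool pointing down it reaches from about 0.4 to 0.85 m from the base axis. Payload 4.5 kg.
Tool frame: the origin (TCP) lies at the very end of the fingers, on their centre line; the grasp point (between the pads) lies 19 mm behind it; z points along the fingers, y is the line along which they close (so a half turn about z gives the same grasp; the last joint's range is limited). The gripper opens to 88 mm and grips with 3 to 60 N. Pads are 18 mm wide; open, the fingers measure 123 mm over their backs; the gripper's body (75 mm by 187 mm) begins 45 mm behind the grasp point.
Start: joints at [1.285, 0.689, -0.195, 1.565, 0.157, 0.902, -0.215], TCP at [0.197, -0.593, 0.239] pointing down, gripper open.
Joint ranges: [-3.01, 3.01], [-0.46, 2.08], [-1.47, 1.51], [0.13, 2.56], [-1, 4.14], [0.04, 2.09], [-2.66, 2.66]. Speed limits (rad/s): [2.57, 2.57, 3.14, 3.14, 3.14, 3.14, 3.14].

## Interface

Orientations are given as a unit quaternion [x, y, z, w].
In Python, from plant import r, eyes, nets gives the robot as it stands.
- The arm moves only by the shell command python3 -m pendant 'ROWS' [FORCE]. ROWS is JSON, a list of rows, each an object of numbers: "claw": the opening, from 0 (shut) to 1 (fully open); "dx", "dy", "dz": the shift along the world's x, y, z in mm; "twist": the turn about the world's z in rad. In form: [{"claw": .., "dx": .., "dy": .., "dz": .., "twist": ..}, ...]. A call has 1 to 8 rows; each row is the pose to reach, as a shift and turn from the pose commanded when the call began; what a row does not reach only later rows make up. A row lasts 1/10 s, in which the tool goes at most 50 mm and 8.59 degrees, less where a joint would pass 70% of its speed; a pose out of reach is approached as far as the arm can. A call with a gripper value outside its range is refused whole. The fingers move at their own pace and stop on an object; FORCE is the grip in N (left out, the last holds). Time passes only in rows, so rows that repeat a pose let the fingers close. It gives the time, the measured TCP pose, the force, the opening and the grip force at its end, in the units of the state.
- r.get_state(): the state, without advancing time (a new reading comes with each control period).
- eyes.snapshot(name): name is "scene" or "top" or "wrist"; returns (picture, depth): 480x640x3 uint8, blue, green, red; 480x640 float32, m along the optical axis (not along the pixel's ray), 0 where there is no reading.
- eyes.camera_info(name): a dict with "K" (3x3 intrinsics, pixels), "D" ([k1, k2, p1, p2, k3] as OpenCV has them; the pictures are not rectified), "world_to_cam" (4x4, takes a point from world to camera coordinates); the wrist camera has in their place "T_tool_cam" (4x4, takes a point from camera to tool coordinates, whose origin is the TCP and whose axes are the flange's). Camera axes: x right, y down, z forward; pixel columns grow to the right and rows downward; lengths in m; the calibration is good to about 2 mm. A picture is of the moment at which its call begins: read the wrist's pose just before it. camera_info takes no time and is no camera call.
- r.finish_job(): hands the job in; it is judged then, once.
Trained networks look in the newest picture that a camera, given by its name, has taken for a name from the list of things; names that differ only in an ending like _2 or _b are one class to them, and where a whole thing is asked for, a point or a joint stands for the part that bears it (a point fixed in the world has none). Each returns a list of dicts, best first, with "confidence" (0 to 1); they miss things now and then, are a little off and sometimes report something else, mostly with a low value. They report only what shows in the picture. A call takes as long as a camera call. They do not tell look-alikes from the thing itself.
- nets.spot_in(camera, query): "box" ([left, top, width, height] as shares, 0 to 1, of the picture: columns of its width, rows of its height, round what is visible of it).
- nets.place_of(camera, query): "position" ([column, row] as shares, 0 to 1, of the picture: columns of its width, rows of its height: a listed point, or the origin of a listed thing).
The state is a dict: "clock": time; "q": joint angles; "qd": joint speeds; "joint_torque": joint torques, N m; "tool_pos": TCP position; "eef_rot": TCP orientation; "contact_force": force on the tool from outside, world axes, zero at the start; "moment": the same for the moment, N m; "opening": opening from 0.0 (shut) to 1.0 (fully open); "finger_force": force on a finger pad.
Only numpy, scipy, OpenCV 4.12 (cv2) and the standard library are available. Lean on these libraries where they do the work, as an engineer would, in place of code of your own. Each camera call takes 0.05 s, during which the arm holds its last target. There are 200 camera calls.

## Working session

There is one attempt and no reset: what is moved stays moved. The work goes in short steps, Python scripts to look and compute and a shell command to move; the robot and the scene stay as the last step left them, time stands still between calls to the robot, and variables do not carry over. Pictures are saved under pics/ and viewed, at most 14 in all, crops included, and the job is handed in when it is done.

```bash
mkdir -p pics; ls
cat > h.py <<'E'
import numpy as np, cv2
from plant import r, eyes, nets
from scipy.spatial.transform import Rotation as R
def cam(name):
    ci=eyes.camera_info(name); K=np.array(ci["K"]);D=np.array(ci["D"])
    if name=="wrist":
        s=r.get_state(); T=np.eye(4);T[:3,:3]=R.from_quat(s["eef_rot"]).as_matrix();T[:3,3]=s["tool_pos"]
        C=T@np.array(ci["T_tool_cam"])
    else: C=np.linalg.inv(np.array(ci["world_to_cam"]))
    return K,D,C
def ray(c,u,v):
    K,D,C=c
    p=cv2.undistortPoints(np.array([[[u,v]]],float),K,D)[0,0]
    return C[:3,3],C[:3,:3]@np.array([p[0],p[1],1])
def atz(c,u,v,z):
    o,d=ray(c,u,v); return o+d*(z-o[2])/d[2]
def atd(c,u,v,dep):
    o,d=ray(c,u,v); return o+d*dep
def proj(c,P):
    K,D,C=c; W=np.linalg.inv(C)
    return cv2.projectPoints(np.array(P,float).reshape(-1,1,3),cv2.Rodrigues(W[:3,:3])[0],W[:3,3],K,D)[0][:,0]
E
python3 - <<'E'
from h import *
for n in("top","scene"):
    c=cam(n);im,d=eyes.snapshot(n);cv2.imwrite(f"pics/{n}0.png",im);np.save(f"pics/{n}0.npy",d)
    print(n,c[2][:3,3].round(3))
    for q,z in(("blank_1_c",.02),("fixture",0),("nest_1",.032),("cutter_c",.031),("tray_in",.004),("bar_handle",.084),("bar_hinge",.06),("glue_bottle",0),("handle",0)):
        for e in nets.place_of(n,q)[:7]:
            u,v=e["position"][0]*640,e["position"][1]*480
            print(q,round(e["confidence"],2),(round(u),round(v)),atz(c,u,v,z).round(3)[:2])
print(r.get_state())
E
```

```text
pics
top [0.302 0.034 1.36 ]
blank_1_c 0.52 (341, 285) [ 0.423 -0.013]
fixture 0.9 (228, 258) [0.487 0.268]
nest_1 0.86 (230, 256) [0.489 0.259]
nest_1 0.71 (200, 261) [0.476 0.33 ]
nest_1 0.58 (250, 248) [0.509 0.21 ]
nest_1 0.19 (462, 302) [ 0.387 -0.304]
cutter_c 0.73 (225, 256) [0.488 0.269]
cutter_c 0.37 (388, 286) [ 0.423 -0.127]
tray_in 0.97 (465, 303) [ 0.386 -0.319]
bar_handle 0.91 (195, 319) [0.334 0.323]
bar_hinge 0.55 (175, 262) [0.469 0.382]
glue_bottle 0.71 (219, 185) [0.676 0.298]
handle 0.82 (268, 180) [0.691 0.173]
handle 0.31 (392, 287) [ 0.424 -0.14 ]
scene [-0.033  1.047  1.446]
blank_1_c 0.51 (343, 269) [ 0.431 -0.005]
fixture 0.57 (281, 338) [0.48  0.276]
nest_1 0.72 (274, 346) [0.475 0.322]
nest_1 0.59 (280, 332) [0.482 0.278]
cutter_c 0.64 (279, 331) [0.486 0.275]
tray_in 0.76 (400, 213) [ 0.377 -0.309]
bar_handle 0.65 (324, 354) [0.331 0.311]
bar_hinge 0.94 (264, 360) [0.467 0.383]
glue_bottle 0.85 (218, 322) [0.663 0.312]
glue_bottle 0.51 (346, 266) [ 0.435 -0.032]
handle 0.65 (235, 284) [0.692 0.178]
handle 0.36 (280, 332) [0.493 0.261]
{'clock': 1.0, 'q': array([ 1.2848015 ,  0.68909438, -0.19458354,  1.5653051 ,  0.15731041,
        0.90253852, -0.21509914]), 'qd': array([-1.60639641e-03,  3.53425911e-04,  6.59974292e-05,  3.27973568e-04,
       -2.42071466e-05, -4.89676774e-05, -3.42307711e-04]), 'joint_torque': array([ 6.01159318e-04, -5.27506363e+01, -1.26694500e+00, -1.53749835e+01,
       -5.17917867e-02, -6.79441109e-04,  2.74892966e-05]), 'tool_pos': array([ 0.1964957 , -0.59331769,  0.23874445]), 'eef_rot': array([ 9.87242221e-01,  1.59225617e-01, -4.63908932e-06,  2.10025691e-05]), 'contact_force': array([-0.54467207, -0.07600238,  0.94221617]), 'moment': array([-0.02347866,  0.01512645,  0.03190224]), 'finger_force': 0.0, 'opening': 0.9982714964624715}
```

Run:
```python
import cv2
im=cv2.imread("pics/top0.png")[140:380,130:530]
cv2.imwrite("pics/top0c.png",cv2.resize(im,(800,480),interpolation=cv2.INTER_CUBIC))
```

```text
(no output)
```

View pics/top0c.png

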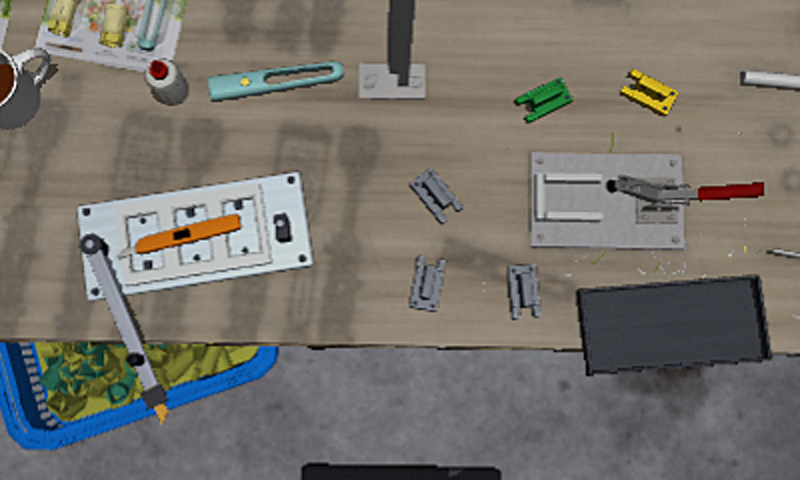

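The top view (crop px/2 + offset (130,140)) shows:
- **Fixture:** the orange cutter lies on it at full px (225,256).
- **Bar:** open toward -x, with its peg at (198,319).
- **Tray:** (467,302).
- **Blanks:** three grey ones at (347,236), (344,282) and (391,285).
- **Look-alikes:** green at (402,190) and yellow at (454,186), which I leave alone.

All three grey parts fit the description. I'll move over them for a closer wrist view.

```bash
python3 -m pendant '[{"claw":1,"dx":250,"dy":250,"dz":40},{"claw":1,"dx":250,"dy":250,"dz":40},{"claw":1,"dx":250,"dy":250,"dz":40},{"claw":1,"dx":250,"dy":250,"dz":40},{"claw":1,"dx":250,"dy":250,"dz":40},{"claw":1,"dx":250,"dy":250,"dz":40},{"claw":1,"dx":250,"dy":250,"dz":40},{"claw":1,"dx":250,"dy":250,"dz":40}]' 20
python3 -m pendant '[{"claw":1,"dx":0,"dy":280,"dz":60},{"claw":1,"dx":0,"dy":280,"dz":60},{"claw":1,"dx":0,"dy":280,"dz":60},{"claw":1,"dx":0,"dy":280,"dz":60},{"claw":1,"dx":0,"dy":280,"dz":60},{"claw":1,"dx":0,"dy":280,"dz":60},{"claw":1,"dx":0,"dy":280,"dz":60},{"claw":1,"dx":0,"dy":280,"dz":60}]'
python3 - <<'E'
from h import *
print(np.array(eyes.camera_info("wrist")["T_tool_cam"]).round(3))
c=cam("wrist");im,d=eyes.snapshot("wrist");cv2.imwrite("pics/w1.png",im)
np.savez("pics/w1.npz",K=c[0],D=c[1],C=c[2],d=d);print(c[2].round(3))
for e in nets.place_of("wrist","blank_1_c"):
    u,v=e["position"][0]*640,e["position"][1]*480
    print(round(e["confidence"],2),(round(u),round(v)),atz(c,u,v,.02).round(3)[:2])
E
```

```text
[[-0.001 -0.948 -0.317  0.083]
 [ 1.    -0.001  0.     0.001]
 [-0.001 -0.317  0.948 -0.146]
 [ 0.     0.     0.     1.   ]]
[[ 0.314 -0.9   -0.301  0.275]
 [-0.95  -0.297 -0.1   -0.568]
 [ 0.001  0.317 -0.948  0.385]
 [ 0.     0.     0.     1.   ]]validation failed for argument at $[0]...
validation failed for argument at $[0]...
```

View pics/w1.png

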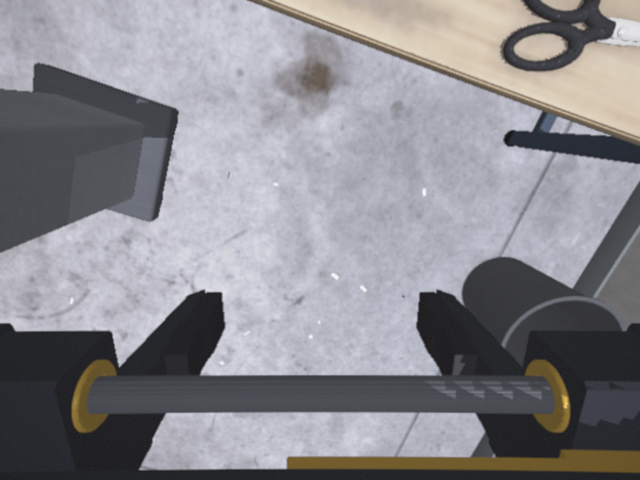

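The move was refused because every row needs all five keys, so the picture shows only the floor and a corner of the bench.

```bash
python3 -m pendant '[{"claw":1,"dx":200,"dy":250,"dz":40,"twist":0},{"claw":1,"dx":200,"dy":250,"dz":40,"twist":0},{"claw":1,"dx":200,"dy":250,"dz":40,"twist":0},{"claw":1,"dx":200,"dy":250,"dz":40,"twist":0},{"claw":1,"dx":200,"dy":250,"dz":40,"twist":0},{"claw":1,"dx":200,"dy":250,"dz":40,"twist":0},{"claw":1,"dx":200,"dy":250,"dz":40,"twist":0},{"claw":1,"dx":200,"dy":250,"dz":40,"twist":0}]' 20
python3 -m pendant '[{"claw":1,"dx":0,"dy":280,"dz":60,"twist":0},{"claw":1,"dx":0,"dy":280,"dz":60,"twist":0},{"claw":1,"dx":0,"dy":280,"dz":60,"twist":0},{"claw":1,"dx":0,"dy":280,"dz":60,"twist":0},{"claw":1,"dx":0,"dy":280,"dz":60,"twist":0},{"claw":1,"dx":0,"dy":280,"dz":60,"twist":0},{"claw":1,"dx":0,"dy":280,"dz":60,"twist":0},{"claw":1,"dx":0,"dy":280,"dz":60,"twist":0}]'
python3 - <<'E'
from h import *
c=cam("wrist");im,d=eyes.snapshot("wrist");cv2.imwrite("pics/w2.png",im)
np.savez("pics/w2.npz",K=c[0],D=c[1],C=c[2],d=d);print(c[2].round(3))
for e in nets.place_of("wrist","blank_1_c"):
    u,v=e["position"][0]*640,e["position"][1]*480
    print(round(e["confidence"],2),(round(u),round(v)),atz(c,u,v,.02).round(3)[:2])
E
```

```text
clock: 1.9
tool_pos: [0.4, -0.3396, 0.2795]
eef_rot: [0.987, 0.163, 0.002, -0.0]
contact_force: [0.6, -0.7, 0.5]
opening: 0.997
finger_force: 0.0
clock: 2.7
tool_pos: [0.3964, -0.0644, 0.3388]
eef_rot: [0.987, 0.159, 0.0, 0.001]
contact_force: [0.4, -0.2, 1.0]
opening: 1.002
finger_force: 0.0
[[ 0.313 -0.901 -0.301  0.475]
 [-0.95  -0.297 -0.101 -0.039]
 [ 0.002  0.318 -0.948  0.485]
 [ 0.     0.     0.     1.   ]]
0.85 (293, 147) [ 0.432 -0.018]
```

View pics/w2.png

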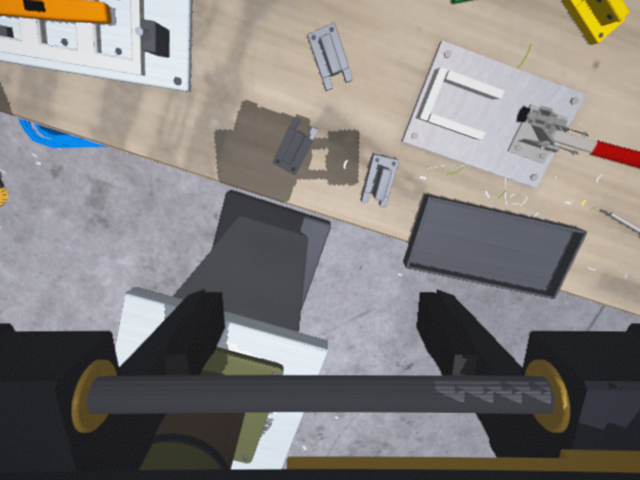

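The wrist view confirms three grey blanks at (329,57), (293,147) and (380,180). The green and yellow ones are at the top edge, separate. Next is the fixture.

```bash
python3 -m pendant '[{"claw":1,"dx":90,"dy":330,"dz":-40,"twist":1.57},{"claw":1,"dx":90,"dy":330,"dz":-40,"twist":1.57},{"claw":1,"dx":90,"dy":330,"dz":-40,"twist":1.57},{"claw":1,"dx":90,"dy":330,"dz":-40,"twist":1.57},{"claw":1,"dx":90,"dy":330,"dz":-40,"twist":1.57},{"claw":1,"dx":90,"dy":330,"dz":-40,"twist":1.57},{"claw":1,"dx":90,"dy":330,"dz":-40,"twist":1.57},{"claw":1,"dx":90,"dy":330,"dz":-40,"twist":1.57}]'
python3 -m pendant '[{"claw":1,"dx":0,"dy":0,"dz":0,"twist":0.37},{"claw":1,"dx":0,"dy":0,"dz":0,"twist":0.37},{"claw":1,"dx":0,"dy":0,"dz":0,"twist":0.37},{"claw":1,"dx":0,"dy":0,"dz":0,"twist":0.37}]'
python3 - <<'E'
from h import *
print(r.get_state()["q"].round(2))
c=cam("wrist");im,d=eyes.snapshot("wrist");cv2.imwrite("pics/w3.png",im)
np.savez("pics/w3.npz",K=c[0],D=c[1],C=c[2],d=d)
for q,z in(("fixture",0),("nest_1",.032),("cutter_c",.031),("bar_handle",.084),("bar_hinge",.06)):
  for e in nets.place_of("wrist",q):
    u,v=e["position"][0]*640,e["position"][1]*480
    print(q,round(e["confidence"],2),(round(u),round(v)),atz(c,u,v,z).round(4)[:2])
# orange cutter
hsv=cv2.cvtColor(im,cv2.COLOR_BGR2HSV);m=cv2.inRange(hsv,(5,150,120),(18,255,255));m[300:]=0
n,l,s,_=cv2.connectedComponentsWithStats(m);k=1+np.argmax(s[1:,4]);ys,xs=np.where(l==k)
P=np.array([atz(c,u,v,.038)[:2] for u,v in zip(xs[::5],ys[::5])]).astype(np.float32)
rc=cv2.minAreaRect(P*1000);print("cutter",rc, s[k])
E
```

```text
clock: 3.6
tool_pos: [0.4873, 0.2715, 0.2973]
eef_rot: [0.722, 0.692, 0.001, -0.002]
contact_force: [-1.4, -0.1, 0.6]
opening: 1.004
finger_force: 0.0
clock: 4.0
tool_pos: [0.4878, 0.2642, 0.2976]
eef_rot: [0.587, 0.809, -0.001, -0.0]
contact_force: [0.9, -0.9, -1.1]
opening: 1.001
finger_force: 0.0
[-0.17  0.59 -0.69  1.69  0.43  1.02 -0.69]
fixture 0.7 (324, 182) [0.4898 0.2724]
nest_1 0.82 (321, 188) [0.4869 0.269 ]
nest_1 0.67 (317, 239) [0.501  0.2092]
cutter_c 0.93 (323, 182) [0.4869 0.2764]
bar_handle 0.6 (179, 97) [0.3327 0.3181]
bar_handle 0.56 (322, 190) [0.4853 0.2766]
bar_hinge 0.9 (340, 76) [0.4686 0.3834]
cutter ((484.47344970703125, 281.9435729980469), (18.289100646972656, 111.86884307861328), 14.98925495147705) [ 314  125   19  102 1356]
```

View pics/w3.png

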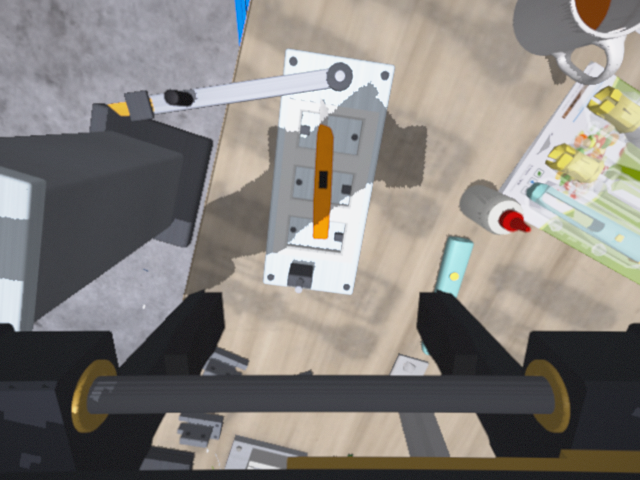

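The cutter lies over the nests, centred at px (322,182). The white blocks at (306,128), (346,189) and (338,236) look like the keys: nest 1 at -x, nests 2 and 3 at +x. The bar hinge is at (340,76) and the bar is well open to the left. Now I grasp the cutter.

```bash
python3 -m pendant '[{"claw":0.6,"dx":-2,"dy":13,"dz":-200,"twist":-0.05},{"claw":0.6,"dx":-2,"dy":13,"dz":-200,"twist":-0.05},{"claw":0.6,"dx":-2,"dy":13,"dz":-200,"twist":-0.05},{"claw":0.6,"dx":-2,"dy":13,"dz":-200,"twist":-0.05},{"claw":0.6,"dx":-2,"dy":13,"dz":-240,"twist":-0.05},{"claw":0.6,"dx":-2,"dy":13,"dz":-269,"twist":-0.05},{"claw":0.6,"dx":-2,"dy":13,"dz":-269,"twist":-0.05},{"claw":0.6,"dx":-2,"dy":13,"dz":-269,"twist":-0.05}]'
python3 -m pendant '[{"claw":0,"dx":0,"dy":0,"dz":0,"twist":0},{"claw":0,"dx":0,"dy":0,"dz":0,"twist":0},{"claw":0,"dx":0,"dy":0,"dz":0,"twist":0},{"claw":0,"dx":0,"dy":0,"dz":0,"twist":0},{"claw":0,"dx":0,"dy":0,"dz":0,"twist":0},{"claw":0,"dx":0,"dy":0,"dz":0,"twist":0}]' 25
```

```text
clock: 5.1
tool_pos: [0.4844, 0.2799, 0.0296]
eef_rot: [0.606, 0.796, -0.0, 0.0]
contact_force: [1.0, -0.6, 0.4]
opening: 0.599
finger_force: 0.0
clock: 5.7
tool_pos: [0.4848, 0.2797, 0.0302]
eef_rot: [0.606, 0.795, 0.0, 0.0]
contact_force: [0.2, -0.2, 5.0]
opening: 0.222
finger_force: 25.0
```

```bash
python3 -m pendant '[{"claw":0,"dx":0,"dy":0,"dz":50,"twist":0},{"claw":0,"dx":0,"dy":0,"dz":100,"twist":0},{"claw":0,"dx":0,"dy":-10,"dz":150,"twist":0},{"claw":0,"dx":0,"dy":-50,"dz":180,"twist":0},{"claw":0,"dx":-20,"dy":-100,"dz":180,"twist":0},{"claw":0,"dx":-40,"dy":-150,"dz":180,"twist":0},{"claw":0,"dx":-60,"dy":-200,"dz":180,"twist":0},{"claw":0,"dx":-60,"dy":-250,"dz":180,"twist":-0.1}]'
python3 - <<'E'
from h import *
z=np.load("pics/w2.npz");c=(z["K"],z["D"],z["C"])
P=np.array([atz(c,u,v,.022) for u,v in((425,194),(584,230),(556,297),(405,268))]);print(P.round(3),P.mean(0))
e=P[0]+P[3]-P[1]-P[2];print(np.degrees(np.arctan2(e[1],e[0])))
E
```

```text
clock: 6.5
tool_pos: [0.4226, 0.0395, 0.2097]
eef_rot: [0.645, 0.765, -0.001, -0.001]
contact_force: [2.1, 0.0, -0.1]
opening: 0.225
finger_force: 25.0
[[ 0.429 -0.198  0.022]
 [ 0.45  -0.417  0.022]
 [ 0.35  -0.432  0.022]
 [ 0.325 -0.213  0.022]] [ 0.38838555 -0.31503048  0.022     ]
96.02620438192262
```

```bash
python3 -m pendant '[{"claw":0,"dx":-36,"dy":-346,"dz":0,"twist":-0.075},{"claw":0,"dx":-36,"dy":-346,"dz":0,"twist":-0.075},{"claw":0,"dx":-36,"dy":-346,"dz":0,"twist":-0.075},{"claw":0,"dx":-36,"dy":-346,"dz":0,"twist":-0.075},{"claw":0,"dx":-36,"dy":-346,"dz":0,"twist":-0.075},{"claw":0,"dx":-36,"dy":-346,"dz":0,"twist":-0.075},{"claw":0,"dx":-36,"dy":-346,"dz":-40,"twist":-0.075},{"claw":0,"dx":-36,"dy":-346,"dz":-80,"twist":-0.075}]'
python3 - <<'E'
from h import *
im,d=eyes.snapshot("wrist");cv2.imwrite("pics/w4.png",im)
E
```

```text
clock: 7.3
tool_pos: [0.3893, -0.3119, 0.1299]
eef_rot: [0.677, 0.736, -0.001, 0.004]
contact_force: [0.4, -0.2, -1.6]
opening: 0.214
finger_force: 25.0
```

View pics/w4.png

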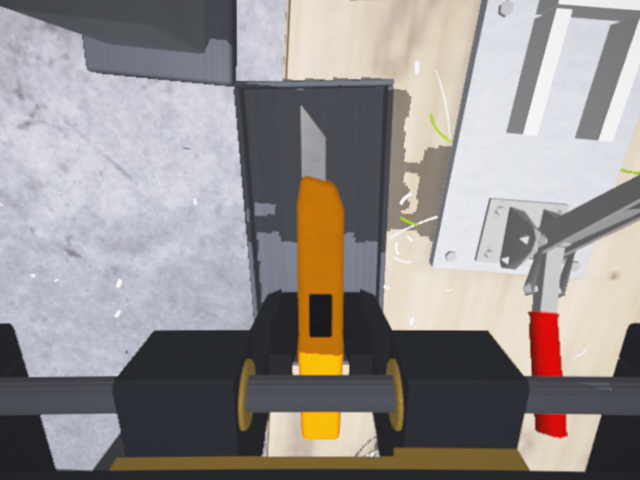

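The cutter is held square (orange from (322,180) to (320,437)). The blade tip at (310,110) points +y and comes near the tray's end wall, so I'll shift 20 mm toward -y and lower it.

```bash
python3 -m pendant '[{"claw":0,"dx":-2,"dy":-20,"dz":-30,"twist":0},{"claw":0,"dx":-2,"dy":-20,"dz":-70,"twist":0},{"claw":0,"dx":-2,"dy":-20,"dz":-100,"twist":0},{"claw":0,"dx":-2,"dy":-20,"dz":-117,"twist":0},{"claw":0,"dx":-2,"dy":-20,"dz":-117,"twist":0},{"claw":0,"dx":-2,"dy":-20,"dz":-117,"twist":0}]'
python3 -m pendant '[{"claw":0.4,"dx":0,"dy":0,"dz":0,"twist":0},{"claw":0.4,"dx":0,"dy":0,"dz":0,"twist":0},{"claw":0.4,"dx":0,"dy":0,"dz":0,"twist":0},{"claw":0.4,"dx":0,"dy":0,"dz":50,"twist":0},{"claw":0.4,"dx":0,"dy":0,"dz":100,"twist":0},{"claw":1,"dx":0,"dy":0,"dz":150,"twist":0},{"claw":1,"dx":0,"dy":50,"dz":200,"twist":0},{"claw":1,"dx":0,"dy":100,"dz":220,"twist":0}]'
python3 - <<'E'
from h import *
c=cam("wrist");im,d=eyes.snapshot("wrist");cv2.imwrite("pics/w5.png",im)
np.savez("pics/w5.npz",K=c[0],D=c[1],C=c[2],d=d);print(r.get_state()["q"].round(2))
for q,z in(("blank_1_c",.02),("cutter_c",.011)):
  for e in nets.place_of("wrist",q):
    u,v=e["position"][0]*640,e["position"][1]*480
    print(q,round(e["confidence"],2),(round(u),round(v)),atz(c,u,v,z).round(4)[:2])
E
```

```text
clock: 7.95
tool_pos: [0.388, -0.3242, 0.0136]
eef_rot: [0.673, 0.74, 0.0, 0.0]
contact_force: [-0.2, 0.3, -1.4]
opening: 0.22
finger_force: 25.0
clock: 8.75
tool_pos: [0.388, -0.2466, 0.2245]
eef_rot: [0.675, 0.738, 0.0, 0.002]
contact_force: [1.2, -0.1, 0.7]
opening: 0.642
finger_force: 0.0
[ 0.91  0.56 -0.7   2.06  0.56  0.71 -0.06]
cutter_c 0.92 (314, 279) [ 0.3895 -0.3319]
```

View pics/w5.png

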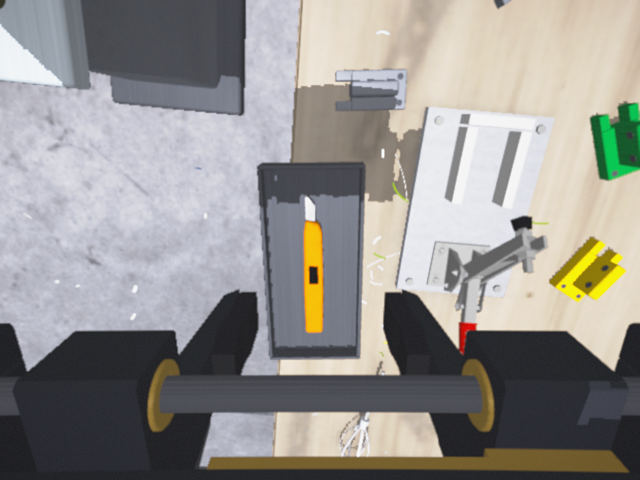

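The cutter lies flat inside the tray at (314,279). The nearest blank is at (370,90), with its notch prongs pointing left (world -x), as nest 1 needs. Next I compute the fixture pose and blank positions.

Run:
```python
from h import *
z=np.load("pics/w3.npz");c=(z["K"],z["D"],z["C"]);d=z["d"]
P=np.array([atz(c,u,v,.012) for u,v in((286,50),(394,66),(351,293),(264,283))]);m=P.mean(0);print(P.round(3))
print([np.linalg.norm(P[i]-P[i-1]).round(3) for i in range(4)])
e=P[0]+P[1]-P[2]-P[3];a=np.arctan2(e[1],e[0])-np.pi/2;print("fix",m,np.degrees(a))
ey=np.array([-np.sin(a),np.cos(a)]);print("hinge pred",m[:2]+.115*ey)
hp=atd(c,340,76,d[76,340]);print("hinge top",hp)
for k in(1,0,-1):print("nest",m[:2]+.06*k*ey)
z=np.load("pics/w5.npz");c=(z["K"],z["D"],z["C"]);d=z["d"]
for u,v in((372,88),(372,80),(353,90)):print(atd(c,u,v,d[v,u]).round(4))
print("A web pts",[atz(c,u,v,.014).round(4) for u,v in((338,75),(338,105),(405,72),(405,106))])
```

```text
[[0.406 0.395 0.012]
 [0.521 0.416 0.012]
 [0.569 0.145 0.012]
 [0.455 0.123 0.012]]
[np.float64(0.276), np.float64(0.117), np.float64(0.275), np.float64(0.116)]
fix [0.48795769 0.26957733 0.012     ] 10.066021762778373
hinge pred [0.46785766 0.38280713]
hinge top [0.4683015  0.38257966 0.0698034 ]
nest [0.47747072 0.32865375]
nest [0.48795769 0.26957733]
nest [0.49844466 0.21050091]
[ 0.4231 -0.1382  0.0393]
[ 0.4254 -0.1296  0.0144]
[ 0.4073 -0.1411  0.0388]
A web pts [array([ 0.3945, -0.1282,  0.014 ]), array([ 0.3971, -0.1532,  0.014 ]), array([ 0.4541, -0.1206,  0.014 ]), array([ 0.4588, -0.1487,  0.014 ])]
```

```bash
python3 -m pendant '[{"claw":0.5,"dx":38,"dy":90,"dz":-40,"twist":1.58},{"claw":0.5,"dx":38,"dy":90,"dz":-40,"twist":1.58},{"claw":0.5,"dx":38,"dy":90,"dz":-40,"twist":1.58},{"claw":0.5,"dx":38,"dy":90,"dz":-40,"twist":1.58},{"claw":0.5,"dx":38,"dy":90,"dz":-40,"twist":1.58},{"claw":0.5,"dx":38,"dy":90,"dz":-40,"twist":1.58},{"claw":0.5,"dx":38,"dy":90,"dz":-40,"twist":1.58},{"claw":0.5,"dx":38,"dy":90,"dz":-40,"twist":1.58}]'
python3 -m pendant '[{"claw":0.5,"dx":0,"dy":0,"dz":0,"twist":0.37},{"claw":0.5,"dx":0,"dy":0,"dz":0,"twist":0.37},{"claw":0.5,"dx":0,"dy":0,"dz":-20,"twist":0.37},{"claw":0.5,"dx":0,"dy":0,"dz":-20,"twist":0.37},{"claw":0.5,"dx":0,"dy":0,"dz":-20,"twist":0.37}]'
cat > meas.py <<'E'
from h import *
import sys
def go(name, near=None):
    s=r.get_state();c=cam("wrist");im,d=eyes.snapshot("wrist");cv2.imwrite(f"pics/{name}.png",im)
    np.savez(f"pics/{name}.npz",K=c[0],D=c[1],C=c[2],d=d)
    yaw=2*np.degrees(np.arctan2(s["eef_rot"][1],s["eef_rot"][0]));print("tcp",s["tool_pos"].round(4),"yaw",round(yaw,1),"q7",s["q"][6].round(2))
    # world map of depth pixels; select web tops by height
    vv,uu=np.mgrid[0:480:1,0:640:1];pts=cv2.undistortPoints(np.stack([uu,vv],-1).reshape(-1,1,2).astype(float),c[0],c[1])[:,0]
    W=(np.c_[pts,np.ones(len(pts))]*d.reshape(-1,1))@c[2][:3,:3].T+c[2][:3,3]
    return s,c,im,d,W.reshape(480,640,3)
def webs(W,lo=.033,hi=.047,vmax=330,minlen=25):
    m=((W[...,2]>lo)&(W[...,2]<hi)).astype(np.uint8);m[vmax:]=0
    n,l,st,_=cv2.connectedComponentsWithStats(m)
    for k in range(1,n):
        if st[k,4]<100: continue
        p=W[l==k][:,:2].astype(np.float32)*1000
        (x,y),(a,b),t=cv2.minAreaRect(p)
        if a<b: a,b,t=b,a,t+90
        if a>minlen and a<60 and b<30: print("web px",st[k,:4],"c",round(x,1),round(y,1),"size",round(a,1),round(b,1),"yaw",round(t,1),"z",np.median(W[l==k][:,2]).round(4))
if __name__=="__main__":
    s,c,im,d,W=go(sys.argv[1]);webs(W)
E
python3 meas.py w6
```

```text
clock: 9.7
tool_pos: [0.4248, -0.1568, 0.1809]
eef_rot: [0.136, 0.991, -0.0, -0.001]
contact_force: [0.5, 0.2, -0.0]
opening: 0.498
finger_force: 0.0
clock: 10.2
tool_pos: [0.4248, -0.1561, 0.1612]
eef_rot: [-0.045, 0.999, 0.0, -0.001]
contact_force: [-0.3, -0.3, 1.4]
opening: 0.496
finger_force: 0.0
tcp [ 0.4248 -0.1561  0.1612] yaw 185.2 q7 0.87
web px [337 207  17  51] c 425.3 -138.0 size 40.2 12.1 yaw 5.0 z 0.0403
web px [474 229  36  50] c 432.8 -19.7 size 39.9 12.7 yaw 171.0 z 0.0401
web px [273 321  34   9] c 514.7 -175.8 size 28.4 7.3 yaw 91.2 z 0.0358
web px [117 322  51   8] c 525.8 -302.2 size 41.3 4.2 yaw 90.4 z 0.0361
```

View pics/w6.png

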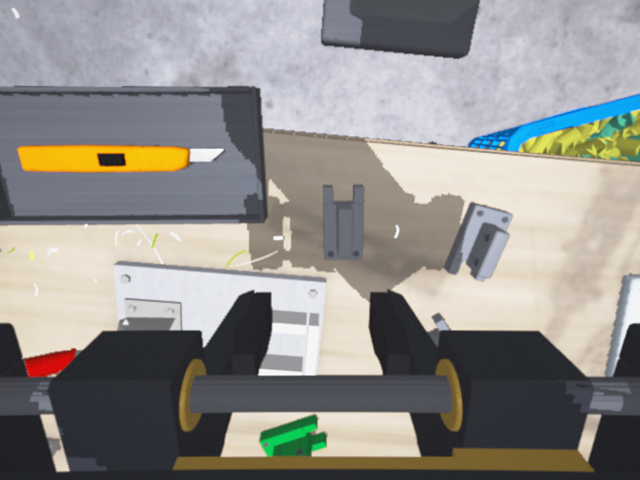

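Blank A at (343,225) has its prongs up (-x, yaw 185). Blank B at (487,240) has its hole end toward -x, so its notch points +x. I grasp A at (0.4253, -0.138).

```bash
python3 -m pendant '[{"claw":0.5,"dx":1,"dy":18,"dz":-40,"twist":0},{"claw":0.5,"dx":1,"dy":18,"dz":-80,"twist":0},{"claw":0.5,"dx":1,"dy":18,"dz":-120,"twist":0},{"claw":0.5,"dx":1,"dy":18,"dz":-141,"twist":0},{"claw":0.5,"dx":1,"dy":18,"dz":-141,"twist":0},{"claw":0,"dx":1,"dy":18,"dz":-141,"twist":0},{"claw":0,"dx":1,"dy":18,"dz":-141,"twist":0},{"claw":0,"dx":1,"dy":18,"dz":-141,"twist":0}]' 35
python3 -m pendant '[{"claw":0,"dx":0,"dy":0,"dz":0,"twist":0},{"claw":0,"dx":0,"dy":0,"dz":50,"twist":0},{"claw":0,"dx":0,"dy":0,"dz":100,"twist":0},{"claw":0,"dx":0,"dy":0,"dz":130,"twist":0},{"claw":0,"dx":10,"dy":50,"dz":150,"twist":0},{"claw":0,"dx":20,"dy":100,"dz":150,"twist":0},{"claw":0,"dx":30,"dy":150,"dz":150,"twist":0},{"claw":0,"dx":40,"dy":200,"dz":150,"twist":0.08}]'
```

```text
clock: 11.05
tool_pos: [0.4273, -0.1379, 0.0221]
eef_rot: [-0.046, 0.999, -0.0, 0.001]
contact_force: [-0.8, 0.5, 0.1]
opening: 0.251
finger_force: 0.0
clock: 11.85
tool_pos: [0.465, 0.0565, 0.1715]
eef_rot: [-0.087, 0.996, -0.0, 0.001]
contact_force: [0.9, -1.0, -1.4]
opening: 0.131
finger_force: 35.0
```

```bash
python3 -m pendant '[{"claw":0,"dx":12,"dy":265,"dz":10,"twist":0},{"claw":0,"dx":12,"dy":265,"dz":10,"twist":0},{"claw":0,"dx":12,"dy":265,"dz":10,"twist":0},{"claw":0,"dx":12,"dy":265,"dz":10,"twist":0},{"claw":0,"dx":12,"dy":265,"dz":10,"twist":0},{"claw":0,"dx":12,"dy":265,"dz":10,"twist":0},{"claw":0,"dx":12,"dy":265,"dz":10,"twist":0},{"claw":0,"dx":12,"dy":265,"dz":10,"twist":0}]'
python3 - <<'E'
from meas import *
s,c,im,d,W=go("w7")
m=np.array([.488,.2696]);a=np.radians(10.07);ex=np.array([np.cos(a),np.sin(a)]);ey=np.array([-ex[1],ex[0]])
for k in(1,0,-1):
  n=m+.06*k*ey
  o=[]
  for t in(-.0285,-.022,0,.022,.0285):
    p=proj(c,[[*(n+ex*t),.012]])[0];u,v=p.round().astype(int); o.append(((u,v),W[v,u,2].round(3)) if 0<=u<640 and 0<=v<480 else None)
  print(k,o)
E
```

```text
clock: 12.65
tool_pos: [0.4768, 0.3183, 0.1803]
eef_rot: [-0.086, 0.996, -0.001, -0.0]
contact_force: [-0.3, -0.1, -1.6]
opening: 0.131
finger_force: 35.0
tcp [0.4768 0.3183 0.1803] yaw 189.9 q7 0.31
1 [((np.int64(334), np.int64(186)), np.float64(0.022)), ((np.int64(333), np.int64(194)), np.float64(0.022)), ((np.int64(333), np.int64(218)), np.float64(0.013)), ((np.int64(333), np.int64(241)), np.float64(0.012)), ((np.int64(333), np.int64(248)), np.float64(0.013))]
0 [((np.int64(265), np.int64(187)), np.float64(0.015)), ((np.int64(265), np.int64(194)), np.float64(0.014)), ((np.int64(267), np.int64(218)), np.float64(0.012)), ((np.int64(268), np.int64(241)), np.float64(0.013)), ((np.int64(268), np.int64(248)), np.float64(0.022))]
-1 [((np.int64(196), np.int64(187)), np.float64(0.012)), ((np.int64(197), np.int64(194)), np.float64(0.011)), ((np.int64(200), np.int64(218)), np.float64(0.013)), ((np.int64(203), np.int64(241)), np.float64(0.327)), ((np.int64(203), np.int64(248)), np.float64(0.022))]
```

View pics/w7.png

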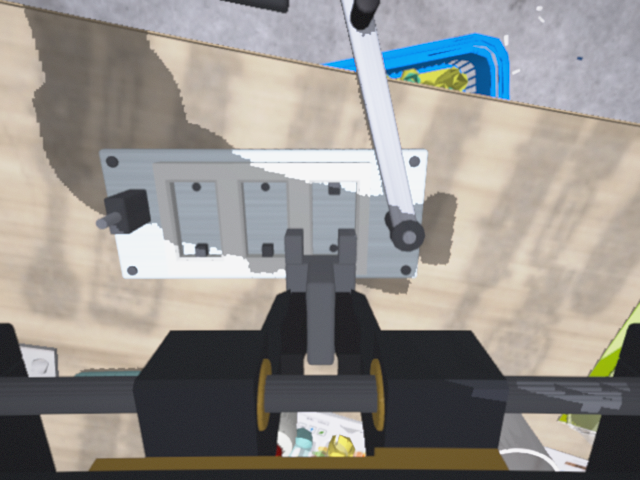

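The fixture view with depth confirms the keys (z 0.022): nest 1 at -x (334,187), nest 2 at +x (268,250) and nest 3 at +x (203,250). Blank A is held with its prongs toward -x, correct for nest 1. I'll refine the fit.

```bash
cat > fit.py <<'E'
from meas import *
A=np.radians(10.07);M=np.array([.488,.2696]);EX=np.array([np.cos(A),np.sin(A)]);EY=np.array([-EX[1],EX[0]])
def fx(W): q=W[...,:2]-M; return q@EX,q@EY
def edge(coord,z,valid,lo,hi,thr=.018):
    # position where median height crosses thr
    b=np.arange(lo,hi,.001);med=[]
    for t in b:
        k=valid&(coord>=t)&(coord<t+.001); med.append(np.median(z[k]) if k.sum()>3 else np.nan)
    med=np.array(med); i=[j for j in range(len(b)-1) if (med[j]-thr)*(med[j+1]-thr)<0]
    return [round((b[j]+.0005+.001*(thr-med[j])/(med[j+1]-med[j]))*1000,1) for j in i]
def nests(W):
    X,Y=fx(W);Z=W[...,2];ok=(Z>.005)&(Z<.03)
    for k in(1,0,-1):
        y0=.06*k
        print("nest",2-k,"y-edges",edge(Y,Z,ok&(abs(X)<.015),y0-.028,y0+.028),"x-edges",edge(X,Z,ok&(abs(Y-y0)>.008)&(abs(Y-y0)<.015),-.045,.045))
def held(W,tcp,lo=-.012,hi=-.001):
    z=W[...,2];m=(z>tcp[2]+lo)&(z<tcp[2]+hi)&(np.hypot(W[...,0]-tcp[0],W[...,1]-tcp[1])<.06)
    p=W[m][:,:2].astype(np.float32)*1000
    print("held",m.sum(),cv2.minAreaRect(p) if m.sum()>20 else None); 
    vs,us=np.where(m);print("px",us.min(),us.max(),vs.min(),vs.max(),"z",np.median(z[m]))
E
python3 - <<'E'
from fit import *
z=np.load("pics/w7.npz");c=(z["K"],z["D"],z["C"]);d=z["d"]
vv,uu=np.mgrid[0:480:1,0:640:1];pts=cv2.undistortPoints(np.stack([uu,vv],-1).reshape(-1,1,2).astype(float),c[0],c[1])[:,0]
W=((np.c_[pts,np.ones(len(pts))]*d.reshape(-1,1))@c[2][:3,:3].T+c[2][:3,3]).reshape(480,640,3)
nests(W);held(W,np.array([.4768,.3183,.1803]))
for v in(245,260): 
  row=[(u,*(W[v,u]*1000).round(1)) for u in range(284,362,6)];print(row)
print(r.get_state()["tool_pos"])
E
```

```text
nest 1 y-edges [np.float64(41.0), np.float64(79.1)] x-edges []
nest 2 y-edges [np.float64(-18.7), np.float64(19.0)] x-edges [np.float64(34.0)]
nest 3 y-edges [np.float64(-79.4)] x-edges [np.float64(33.7)]
held 757 ((460.0326843261719, 314.1577453613281), (28.080034255981445, 33.030826568603516), 9.761018753051758)
px 285 355 236 291 z 0.16879206870461264
[(284, np.float64(510.6), np.float64(288.6), np.float64(12.3)), (290, np.float64(453.6), np.float64(298.7), np.float64(166.7)), (296, np.float64(452.8), np.float64(301.5), np.float64(167.6)), (302, np.float64(452.7), np.float64(304.3), np.float64(166.4)), (308, np.float64(502.6), np.float64(310.1), np.float64(24.2)), (314, np.float64(505.8), np.float64(315.8), np.float64(12.6)), (320, np.float64(504.8), np.float64(321.3), np.float64(12.5)), (326, np.float64(503.7), np.float64(326.7), np.float64(13.1)), (332, np.float64(502.7), np.float64(332.1), np.float64(13.0)), (338, np.float64(451.6), np.float64(321.5), np.float64(160.9)), (344, np.float64(448.6), np.float64(323.5), np.float64(168.6)), (350, np.float64(448.2), np.float64(326.2), 
[... 249 characters left out ...]
02.6), np.float64(167.7)), (302, np.float64(459.8), np.float64(305.4), np.float64(167.4)), (308, np.float64(461.1), np.float64(308.4), np.float64(162.9)), (314, np.float64(460.9), np.float64(311.3), np.float64(162.2)), (320, np.float64(460.4), np.float64(314.2), np.float64(162.2)), (326, np.float64(459.5), np.float64(317.0), np.float64(163.1)), (332, np.float64(459.6), np.float64(320.0), np.float64(161.5)), (338, np.float64(457.9), np.float64(322.6), np.float64(164.8)), (344, np.float64(456.1), np.float64(324.9), np.float64(168.2)), (350, np.float64(456.0), np.float64(327.9), np.float64(167.1)), (356, np.float64(509.5), np.float64(355.1), np.float64(23.7))]
[0.47712528 0.31749898 0.18022356]
```

```bash
python3 -m pendant '[{"claw":0,"dx":0,"dy":11.4,"dz":-40,"twist":0},{"claw":0,"dx":0,"dy":11.4,"dz":-80,"twist":0},{"claw":0,"dx":0,"dy":11.4,"dz":-110,"twist":0},{"claw":0,"dx":0,"dy":11.4,"dz":-115,"twist":0},{"claw":0,"dx":0,"dy":11.4,"dz":-115,"twist":0},{"claw":0,"dx":0,"dy":11.4,"dz":-115,"twist":0}]'
python3 -m pendant '[{"claw":0,"dx":0,"dy":0,"dz":-6,"twist":0},{"claw":0,"dx":0,"dy":0,"dz":-12,"twist":0},{"claw":0,"dx":0,"dy":0,"dz":-18,"twist":0},{"claw":0,"dx":0,"dy":0,"dz":-22,"twist":0},{"claw":0,"dx":0,"dy":0,"dz":-22,"twist":0}]'
```

```text
clock: 13.3
tool_pos: [0.4778, 0.3317, 0.0673]
eef_rot: [-0.086, 0.996, 0.001, 0.001]
contact_force: [-0.2, -0.3, -0.4]
opening: 0.132
finger_force: 35.0
clock: 13.8
tool_pos: [0.4766, 0.3312, 0.043]
eef_rot: [-0.087, 0.996, -0.0, -0.0]
contact_force: [-0.7, -0.2, -0.8]
opening: 0.136
finger_force: 35.0
```

```bash
python3 -m pendant '[{"claw":0,"dx":0.5,"dy":-2,"dz":0,"twist":0},{"claw":0,"dx":0.5,"dy":-2,"dz":-3,"twist":0},{"claw":0,"dx":0.5,"dy":-2,"dz":-5,"twist":0},{"claw":0,"dx":0.5,"dy":-2,"dz":-7,"twist":0},{"claw":0,"dx":0.5,"dy":-2,"dz":-8,"twist":0}]'
python3 -m pendant '[{"claw":0,"dx":0,"dy":0,"dz":0,"twist":0},{"claw":0,"dx":0,"dy":0,"dz":-2,"twist":0},{"claw":0,"dx":0,"dy":0,"dz":-2,"twist":0}]'
```

```text
clock: 14.3
tool_pos: [0.4778, 0.3296, 0.0386]
eef_rot: [-0.086, 0.996, -0.001, 0.001]
contact_force: [-3.0, -7.0, 29.7]
opening: 0.13
finger_force: 35.0
clock: 14.6
tool_pos: [0.4778, 0.3295, 0.0386]
eef_rot: [-0.086, 0.996, -0.001, 0.002]
contact_force: [-5.0, -9.8, 37.5]
opening: 0.133
finger_force: 35.0
```

```bash
python3 -m pendant '[{"claw":0,"dx":-0.5,"dy":-1.5,"dz":3,"twist":0},{"claw":0,"dx":-0.5,"dy":-2,"dz":3,"twist":0},{"claw":0,"dx":-0.5,"dy":-2,"dz":1,"twist":0},{"claw":0,"dx":-0.5,"dy":-2,"dz":1,"twist":0}]'
python3 - <<'E'
from fit import *
s,c,im,d,W=go("w8");held(W,s["tool_pos"],-.02,-.001);held(W,s["tool_pos"],.005,.02)
cv2.imwrite("pics/w8c.png",cv2.resize(im[100:340,160:480],(640,480)))
E
```

```text
clock: 15.0
tool_pos: [0.4777, 0.3289, 0.0386]
eef_rot: [-0.087, 0.996, 0.001, 0.002]
contact_force: [-2.8, -5.9, 31.0]
opening: 0.134
finger_force: 35.0
tcp [0.4777 0.3289 0.0386] yaw 189.9 q7 0.12
held 15397 ((475.19537353515625, 326.99041748046875), (102.03179168701172, 100.9197006225586), 3.1661171913146973)
px 217 427 191 374 z 0.024553507312139372
held 3913 ((464.5643310546875, 339.1153564453125), (51.553043365478516, 63.5217170715332), 31.362077713012695)
px 269 433 222 364 z 0.05225892645721361
```

View pics/w8c.png

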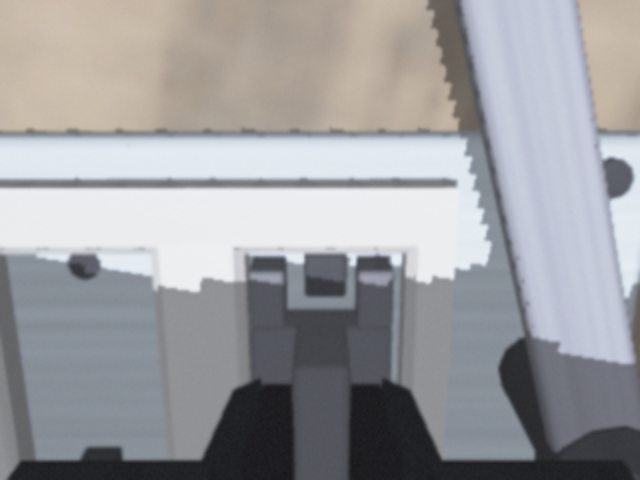

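Blank A is home: the key at crop (325,275) sits inside its notch, the foot is flush near the rim, and the web top is at z 0.052. I release it and go to blank B.

```bash
python3 -m pendant '[{"claw":0.35,"dx":0,"dy":0,"dz":2,"twist":0},{"claw":0.35,"dx":0,"dy":0,"dz":2,"twist":0},{"claw":0.35,"dx":0,"dy":0,"dz":2,"twist":0},{"claw":0.35,"dx":0,"dy":0,"dz":40,"twist":0},{"claw":0.35,"dx":0,"dy":0,"dz":90,"twist":0},{"claw":0.35,"dx":-10,"dy":-40,"dz":130,"twist":-0.1},{"claw":0.5,"dx":-20,"dy":-90,"dz":130,"twist":-0.2},{"claw":0.5,"dx":-30,"dy":-140,"dz":130,"twist":-0.3}]'
python3 -m pendant '[{"claw":0.5,"dx":-14,"dy":-210,"dz":-10,"twist":-0.03},{"claw":0.5,"dx":-14,"dy":-210,"dz":-10,"twist":-0.03},{"claw":0.5,"dx":-14,"dy":-210,"dz":-10,"twist":-0.03},{"claw":0.5,"dx":-14,"dy":-210,"dz":-10,"twist":-0.03},{"claw":0.5,"dx":-14,"dy":-210,"dz":-10,"twist":-0.03},{"claw":0.5,"dx":-14,"dy":-210,"dz":-10,"twist":-0.03}]'
python3 meas.py w9
```

```text
clock: 15.85
tool_pos: [0.4484, 0.1945, 0.1655]
eef_rot: [0.065, 0.998, 0.001, 0.001]
contact_force: [0.3, -0.6, -1.0]
opening: 0.488
finger_force: 0.0
clock: 16.45
tool_pos: [0.4338, -0.0171, 0.154]
eef_rot: [0.081, 0.997, -0.0, -0.001]
contact_force: [-0.5, 0.2, 0.1]
opening: 0.497
finger_force: 0.0
tcp [ 0.4338 -0.0171  0.154 ] yaw 170.7 q7 0.34
web px [311 205  17  52] c 432.5 -19.0 size 39.6 12.5 yaw 170.1 z 0.0404
web px [540 251  30  45] c 493.5 151.6 size 32.5 13.9 yaw 163.9 z 0.0402
```

```bash
python3 -m pendant '[{"claw":0.5,"dx":-1,"dy":-2,"dz":-40,"twist":-0.01},{"claw":0.5,"dx":-1,"dy":-2,"dz":-80,"twist":-0.01},{"claw":0.5,"dx":-1,"dy":-2,"dz":-120,"twist":-0.01},{"claw":0.5,"dx":-1,"dy":-2,"dz":-135,"twist":-0.01},{"claw":0.3,"dx":-1,"dy":-2,"dz":-135,"twist":-0.01},{"claw":0,"dx":-1,"dy":-2,"dz":-135,"twist":-0.01},{"claw":0,"dx":-1,"dy":-2,"dz":-135,"twist":-0.01},{"claw":0,"dx":-1,"dy":-2,"dz":-135,"twist":-0.01}]' 45
python3 -m pendant '[{"claw":0,"dx":0,"dy":0,"dz":0,"twist":0},{"claw":0,"dx":0,"dy":0,"dz":0,"twist":0},{"claw":0,"dx":0,"dy":0,"dz":40,"twist":0},{"claw":0,"dx":0,"dy":0,"dz":90,"twist":0},{"claw":0,"dx":10,"dy":30,"dz":130,"twist":0.1},{"claw":0,"dx":20,"dy":80,"dz":150,"twist":0.2},{"claw":0,"dx":30,"dy":130,"dz":160,"twist":0.3},{"claw":0,"dx":40,"dy":180,"dz":160,"twist":0.34}]'
python3 -m pendant '[{"claw":0,"dx":16,"dy":108,"dz":0,"twist":0},{"claw":0,"dx":16,"dy":108,"dz":0,"twist":0},{"claw":0,"dx":16,"dy":108,"dz":0,"twist":0},{"claw":0,"dx":16,"dy":108,"dz":0,"twist":0},{"claw":0,"dx":16,"dy":108,"dz":0,"twist":0}]'
python3 - <<'E'
from fit import *
s,c,im,d,W=go("w10");nests(W);held(W,s["tool_pos"],-.014,-.008);webs(W,.048,.056);print("n2",M,"n3",M-.06*EY)
E
```

```text
clock: 17.3
tool_pos: [0.4342, -0.0167, 0.0207]
eef_rot: [0.083, 0.997, 0.0, 0.001]
contact_force: [-0.2, -2.4, 0.1]
opening: 0.161
finger_force: 0.6
clock: 18.1
tool_pos: [0.4706, 0.1457, 0.1804]
eef_rot: [-0.087, 0.996, 0.0, 0.001]
contact_force: [0.9, -0.4, -1.2]
opening: 0.136
finger_force: 45.0
clock: 18.6
tool_pos: [0.4854, 0.2503, 0.1778]
eef_rot: [-0.086, 0.996, -0.001, -0.001]
contact_force: [-0.9, -1.2, -0.9]
opening: 0.132
finger_force: 45.0
tcp [0.4854 0.2503 0.1778] yaw 189.9 q7 0.43
nest 1 y-edges [] x-edges [np.float64(-31.2)]
nest 2 y-edges [np.float64(-19.0), np.float64(19.1)] x-edges []
nest 3 y-edges [np.float64(-78.8), np.float64(-41.0)] x-edges [np.float64(34.0)]
held 301 ((457.29376220703125, 251.11532592773438), (42.90146255493164, 20.75233268737793), 61.06538772583008)
px 284 358 230 289 z 0.16735205798720643
web px [192 201  26  39] c 494.6 158.4 size 30.2 16.7 yaw 10.8 z 0.0524
web px [410 212  20  49] c 478.5 327.6 size 39.7 12.4 yaw 10.3 z 0.0522
n2 [0.488  0.2696] n3 [0.49849107 0.21052431]
```

Run:
```python
from fit import *
s,c,im,d,W=go("w11");t=s["tool_pos"]
z=W[...,2];m=(z>t[2]-.020)&(z<t[2]-.003)&(np.hypot(W[...,0]-t[0],W[...,1]-t[1])<.06)
q=(W[m][:,:2]-t[:2]);x=q@EX*1000;y=q@EY*1000;print(m.sum(),np.percentile(x,[0,1,5]).round(1),np.percentile(y,[1,99]).round(1))
for a in range(-36,-10,3):
  k=(x>=a)&(x<a+3); 
  if k.sum()>5: print(a,k.sum(),np.percentile(y[k],[3,50,97]).round(1),np.median(z[m][k]).round(4))
```

```text
tcp [0.4856 0.2497 0.1778] yaw 189.8 q7 0.43
3877 [-33.9 -33.6 -33.4] [-17.5  15.6]
-36 561 [-16.2  -1.5  14.2] 0.1659
-33 556 [-16.7  -0.6  15.1] 0.1716
-30 462 [-17.1  -0.8  14.6] 0.1718
-27 469 [-16.8  -1.5  14.8] 0.1717
-24 481 [-16.5  -1.1  14.8] 0.1718
-21 313 [-17.1  -0.6  15.1] 0.1716
-18 277 [-17.2   5.3  15.4] 0.1716
-15 266 [-17.3  -7.6  15.1] 0.1716
-12 254 [-17.1   6.2  15.1] 0.1717
```

```bash
python3 -m pendant '[{"claw":0,"dx":4,"dy":21,"dz":-40,"twist":0},{"claw":0,"dx":4,"dy":21,"dz":-80,"twist":0},{"claw":0,"dx":4,"dy":21,"dz":-110,"twist":0},{"claw":0,"dx":4,"dy":21,"dz":-124,"twist":0},{"claw":0,"dx":4,"dy":21,"dz":-124,"twist":0},{"claw":0,"dx":4,"dy":21,"dz":-124,"twist":0},{"claw":0,"dx":4,"dy":21,"dz":-124,"twist":0}]'
```

```text
clock: 19.4
tool_pos: [0.4906, 0.2741, 0.056]
eef_rot: [-0.086, 0.996, 0.001, 0.001]
contact_force: [-0.1, -0.1, -0.9]
opening: 0.129
finger_force: 45.0
```

```bash
python3 -m pendant '[{"claw":0,"dx":-1,"dy":-3,"dz":0,"twist":0},{"claw":0,"dx":-1,"dy":-3,"dz":-6,"twist":0},{"claw":0,"dx":-1,"dy":-3,"dz":-10,"twist":0},{"claw":0,"dx":-1,"dy":-3,"dz":-14,"twist":0},{"claw":0,"dx":-1,"dy":-3,"dz":-18,"twist":0},{"claw":0,"dx":-1,"dy":-3,"dz":-20,"twist":0}]'
python3 -m pendant '[{"claw":0,"dx":0,"dy":0,"dz":-2,"twist":0},{"claw":0,"dx":0,"dy":0,"dz":-4,"twist":0},{"claw":0,"dx":0,"dy":0,"dz":-5,"twist":0}]'
```

```text
clock: 20.0
tool_pos: [0.4885, 0.2705, 0.0337]
eef_rot: [-0.087, 0.996, -0.0, -0.0]
contact_force: [0.1, 0.5, -1.1]
opening: 0.13
finger_force: 45.0
clock: 20.3
tool_pos: [0.4885, 0.2706, 0.0326]
eef_rot: [-0.087, 0.996, -0.001, 0.001]
contact_force: [-6.5, -7.9, 38.4]
opening: 0.132
finger_force: 45.0
```

```bash
python3 -m pendant '[{"claw":0,"dx":0,"dy":0,"dz":4,"twist":0},{"claw":0.35,"dx":0,"dy":0,"dz":4,"twist":0},{"claw":0.35,"dx":0,"dy":0,"dz":4,"twist":0},{"claw":0.35,"dx":0,"dy":0,"dz":4,"twist":0},{"claw":0.35,"dx":0,"dy":0,"dz":50,"twist":0},{"claw":0.35,"dx":0,"dy":0,"dz":100,"twist":0},{"claw":0.35,"dx":0,"dy":0,"dz":140,"twist":0},{"claw":0.35,"dx":0,"dy":0,"dz":140,"twist":0}]'
python3 - <<'E'
from fit import *
s,c,im,d,W=go("w12");webs(W,.045,.07)
z=np.load("pics/w2.npz");c2=(z["K"],z["D"],z["C"]);print("C",atz(c2,329,57,.03))
ct=cam("top");eyes.snapshot("top")
for e in nets.place_of("top","blank_1_c"):
    u,v=e["position"][0]*640,e["position"][1]*480;print(round(e["confidence"],2),(round(u),round(v)),atz(ct,u,v,.02).round(3)[:2])
E
```

```text
clock: 21.1
tool_pos: [0.4907, 0.2734, 0.1741]
eef_rot: [-0.086, 0.996, 0.003, 0.004]
contact_force: [0.8, 0.0, -0.8]
opening: 0.347
finger_force: 0.0
tcp [0.4907 0.2734 0.1741] yaw 189.9 q7 0.42
web px [158 188  28  41] c 494.7 158.4 size 30.1 16.0 yaw 10.3 z 0.0524
web px [309 198  17  51] c 487.5 269.6 size 39.3 12.5 yaw 9.0 z 0.0524
web px [383 199  19  51] c 478.3 327.7 size 39.8 12.5 yaw 10.4 z 0.0523
C [ 0.53995622 -0.02891268  0.03      ]
0.7 (222, 256) [0.49  0.279]
```

Both blanks are home (web tops at z 0.052). Blank C is next at about (0.54, -0.03), approached with tool yaw about 41°.

```bash
python3 -m pendant '[{"claw":0.5,"dx":0,"dy":-40,"dz":20,"twist":-2.58},{"claw":0.5,"dx":5,"dy":-80,"dz":20,"twist":-2.58},{"claw":0.5,"dx":10,"dy":-120,"dz":20,"twist":-2.58},{"claw":0.5,"dx":20,"dy":-160,"dz":20,"twist":-2.58},{"claw":0.5,"dx":30,"dy":-200,"dz":20,"twist":-2.58},{"claw":0.5,"dx":40,"dy":-240,"dz":20,"twist":-2.58},{"claw":0.5,"dx":49,"dy":-280,"dz":20,"twist":-2.58},{"claw":0.5,"dx":49,"dy":-303,"dz":20,"twist":-2.58}]'
python3 -m pendant '[{"claw":0.5,"dx":0,"dy":0,"dz":0,"twist":-1.38},{"claw":0.5,"dx":0,"dy":0,"dz":0,"twist":-1.38},{"claw":0.5,"dx":0,"dy":0,"dz":0,"twist":-1.38},{"claw":0.5,"dx":0,"dy":0,"dz":0,"twist":-1.38},{"claw":0.5,"dx":0,"dy":0,"dz":-20,"twist":-1.38},{"claw":0.5,"dx":0,"dy":0,"dz":-40,"twist":-1.38},{"claw":0.5,"dx":0,"dy":0,"dz":-40,"twist":-1.38},{"claw":0.5,"dx":0,"dy":0,"dz":-40,"twist":-1.38}]'
python3 -m pendant '[{"claw":0.5,"dx":0,"dy":0,"dz":0,"twist":-0.18},{"claw":0.5,"dx":0,"dy":0,"dz":0,"twist":-0.18}]'
python3 meas.py w13
```

```text
clock: 22.05
tool_pos: [0.5373, -0.0372, 0.187]
eef_rot: [0.496, 0.868, -0.002, -0.001]
contact_force: [-0.3, -0.1, -0.5]
opening: 0.498
finger_force: 0.0
clock: 22.85
tool_pos: [0.5358, -0.0328, 0.1467]
eef_rot: [0.899, 0.439, -0.003, -0.001]
contact_force: [-0.1, 0.1, -0.1]
opening: 0.497
finger_force: 0.0
clock: 23.05
tool_pos: [0.5365, -0.0326, 0.1476]
eef_rot: [0.934, 0.358, -0.002, 0.0]
contact_force: [0.8, 0.4, -1.2]
opening: 0.503
finger_force: 0.0
tcp [ 0.5365 -0.0326  0.1476] yaw 42.0 q7 -1.05
web px [49 64 34 55] c 499.3 152.6 size 32.3 13.3 yaw 35.3 z 0.0398
web px [313 198  19  54] c 542.8 -29.5 size 39.6 12.6 yaw 39.2 z 0.0403
web px [543 206  63  30] c 667.9 -163.8 size 41.2 12.8 yaw 116.3 z 0.0402
web px [424 299  67  31] c 560.4 -162.3 size 53.4 27.4 yaw 132.3 z 0.0358
```

View pics/w13.png

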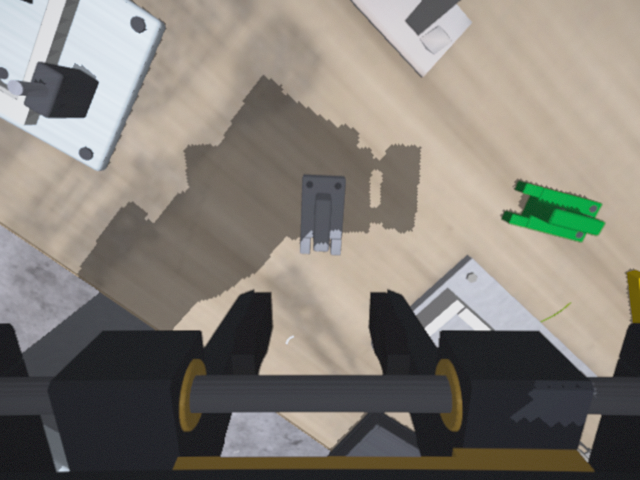

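Grey blank C at (322,213) has its hole end up and its notch end down (yaw about 219). The green look-alike is well clear at (555,210). Now I grasp C.

```bash
python3 -m pendant '[{"claw":0.5,"dx":6,"dy":3,"dz":-40,"twist":-0.045},{"claw":0.5,"dx":6,"dy":3,"dz":-80,"twist":-0.045},{"claw":0.5,"dx":6,"dy":3,"dz":-115,"twist":-0.045},{"claw":0.5,"dx":6,"dy":3,"dz":-127,"twist":-0.045},{"claw":0.4,"dx":6,"dy":3,"dz":-127,"twist":-0.045},{"claw":0,"dx":6,"dy":3,"dz":-127,"twist":-0.045},{"claw":0,"dx":6,"dy":3,"dz":-127,"twist":-0.045},{"claw":0,"dx":6,"dy":3,"dz":-127,"twist":-0.045}]'
python3 -m pendant '[{"claw":0,"dx":0,"dy":0,"dz":0,"twist":0},{"claw":0,"dx":0,"dy":0,"dz":0,"twist":0},{"claw":0,"dx":0,"dy":0,"dz":40,"twist":0},{"claw":0,"dx":0,"dy":0,"dz":90,"twist":0},{"claw":0,"dx":-5,"dy":0,"dz":140,"twist":0.1},{"claw":0,"dx":-10,"dy":20,"dz":160,"twist":0.25},{"claw":0,"dx":-20,"dy":50,"dz":160,"twist":0.4},{"claw":0,"dx":-30,"dy":90,"dz":160,"twist":0.55}]'
python3 -m pendant '[{"claw":0,"dx":-14,"dy":40,"dz":0,"twist":1.2},{"claw":0,"dx":-14,"dy":80,"dz":0,"twist":1.2},{"claw":0,"dx":-14,"dy":110,"dz":0,"twist":1.2},{"claw":0,"dx":-14,"dy":110,"dz":0,"twist":1.2},{"claw":0,"dx":-14,"dy":110,"dz":0,"twist":1.2},{"claw":0,"dx":-14,"dy":110,"dz":0,"twist":1.2},{"claw":0,"dx":-14,"dy":110,"dz":0,"twist":1.2},{"claw":0,"dx":-14,"dy":110,"dz":0,"twist":1.2}]'
```

```text
clock: 23.9
tool_pos: [0.5446, -0.0294, 0.0238]
eef_rot: [0.941, 0.338, 0.001, 0.0]
contact_force: [-0.4, 1.2, -1.2]
opening: 0.16
finger_force: 0.2
clock: 24.7
tool_pos: [0.5141, 0.0593, 0.1838]
eef_rot: [0.813, 0.582, 0.001, 0.001]
contact_force: [1.0, -0.2, -0.6]
opening: 0.13
finger_force: 45.0
clock: 25.5
tool_pos: [0.4996, 0.1701, 0.1826]
eef_rot: [0.341, 0.94, -0.0, 0.0]
contact_force: [0.1, -0.3, -1.1]
opening: 0.131
finger_force: 45.0
```

```bash
python3 -m pendant '[{"claw":0,"dx":-2,"dy":20,"dz":0,"twist":0.873},{"claw":0,"dx":-2,"dy":20,"dz":0,"twist":0.873},{"claw":0,"dx":-2,"dy":20,"dz":0,"twist":0.873},{"claw":0,"dx":-2,"dy":20,"dz":0,"twist":0.873},{"claw":0,"dx":-2,"dy":20,"dz":0,"twist":0.873},{"claw":0,"dx":-2,"dy":20,"dz":0,"twist":0.873},{"claw":0,"dx":-2,"dy":20,"dz":0,"twist":0.873},{"claw":0,"dx":-2,"dy":20,"dz":0,"twist":0.873}]'
cat > hold.py <<'E'
from fit import *
import sys
s,c,im,d,W=go(sys.argv[1]);t=s["tool_pos"]
z=W[...,2];m=(z>t[2]-.020)&(z<t[2]-.003)&(np.hypot(W[...,0]-t[0],W[...,1]-t[1])<.06)
q=(W[m][:,:2]-t[:2]);x=q@EX*1000;y=q@EY*1000;print(m.sum(),np.percentile(x,[0,1,5]).round(1))
for a in range(-36,-10,3):
  k=(x>=a)&(x<a+3)
  if k.sum()>5: print(a,k.sum(),np.percentile(y[k],[3,50,97]).round(1),np.median(z[m][k]).round(4))
print("nest3",M-.06*EY);webs(W,.048,.07)
E
python3 hold.py w14
```

```text
clock: 26.3
tool_pos: [0.4977, 0.1902, 0.1824]
eef_rot: [-0.084, 0.996, -0.0, 0.0]
contact_force: [-0.1, -0.7, -0.5]
opening: 0.134
finger_force: 45.0
tcp [0.4977 0.1902 0.1824] yaw 189.6 q7 0.52
3656 [-31.4 -31.1 -30.9]
-33 611 [-16.3  -0.9  14.6] 0.1692
-30 475 [-16.6  -0.9  15.1] 0.1731
-27 454 [-16.6  -1.   15. ] 0.1732
-24 430 [-16.7  -0.5  14.8] 0.1732
-21 522 [-16.4  -1.   14.7] 0.1733
-18 291 [-16.9   4.   15.2] 0.1732
-15 262 [-17.1   5.5  15.3] 0.1731
-12 258 [-17.1  -0.9  15.5] 0.1731
nest3 [0.49849107 0.21052431]
web px [272 199  22  37] c 494.9 158.3 size 29.3 16.2 yaw 9.5 z 0.0525
web px [412 206  19  49] c 487.6 269.4 size 39.6 12.4 yaw 10.0 z 0.0523
web px [484 206  23  50] c 478.4 327.4 size 40.4 12.3 yaw 9.5 z 0.0522
```

```bash
python3 -m pendant '[{"claw":0,"dx":0,"dy":18,"dz":-40,"twist":0.006},{"claw":0,"dx":0,"dy":18,"dz":-80,"twist":0.006},{"claw":0,"dx":0,"dy":18,"dz":-110,"twist":0.006},{"claw":0,"dx":0,"dy":18,"dz":-124,"twist":0.006},{"claw":0,"dx":0,"dy":18,"dz":-124,"twist":0.006},{"claw":0,"dx":0,"dy":18,"dz":-124,"twist":0.006},{"claw":0,"dx":0,"dy":18,"dz":-124,"twist":0.006}]'
```

```text
clock: 27.05
tool_pos: [0.4984, 0.2092, 0.0595]
eef_rot: [-0.088, 0.996, 0.0, 0.001]
contact_force: [0.0, 0.0, -1.1]
opening: 0.127
finger_force: 45.0
```

```bash
python3 -m pendant '[{"claw":0,"dx":-0.7,"dy":2,"dz":0,"twist":0},{"claw":0,"dx":-0.7,"dy":2,"dz":-6,"twist":0},{"claw":0,"dx":-0.7,"dy":2,"dz":-10,"twist":0},{"claw":0,"dx":-0.7,"dy":2,"dz":-14,"twist":0},{"claw":0,"dx":-0.7,"dy":2,"dz":-18,"twist":0},{"claw":0,"dx":-0.7,"dy":2,"dz":-20,"twist":0}]'
python3 -m pendant '[{"claw":0,"dx":0,"dy":0,"dz":-2,"twist":0},{"claw":0,"dx":0,"dy":0,"dz":-4,"twist":0},{"claw":0,"dx":0,"dy":0,"dz":-6,"twist":0}]'
```

```text
clock: 27.65
tool_pos: [0.4968, 0.2104, 0.0377]
eef_rot: [-0.088, 0.996, -0.0, -0.0]
contact_force: [-0.3, 0.2, -0.7]
opening: 0.132
finger_force: 45.0
clock: 27.95
tool_pos: [0.497, 0.2106, 0.0355]
eef_rot: [-0.089, 0.996, -0.001, 0.001]
contact_force: [-7.1, -8.1, 49.1]
opening: 0.128
finger_force: 45.0
```

```bash
python3 -m pendant '[{"claw":0,"dx":0,"dy":0,"dz":5,"twist":0},{"claw":0.3,"dx":0,"dy":0,"dz":5,"twist":0},{"claw":0.3,"dx":0,"dy":0,"dz":5,"twist":0},{"claw":0.3,"dx":0,"dy":0,"dz":5,"twist":0},{"claw":0.3,"dx":0,"dy":0,"dz":50,"twist":0},{"claw":0.3,"dx":0,"dy":0,"dz":100,"twist":0},{"claw":0.3,"dx":0,"dy":20,"dz":150,"twist":0},{"claw":0.3,"dx":-20,"dy":50,"dz":190,"twist":0}]'
python3 - <<'E'
from fit import *
s,c,im,d,W=go("w15");webs(W,.048,.07)
for q,z in(("bar_handle",.084),("bar_handle",.104),("bar_hinge",.06)):
  for e in nets.place_of("wrist",q)[:2]:
    u,v=e["position"][0]*640,e["position"][1]*480
    print(q,round(e["confidence"],2),(round(u),round(v)),atz(c,u,v,z).round(4)[:2])
k=(W[...,2]>.088)&(W[...,2]<.12)&(abs(W[...,0]-.34)<.1)&(abs(W[...,1]-.31)<.12);k[320:]=0
print("peg top",k.sum(),W[k].mean(0).round(4) if k.sum() else 0,np.argwhere(k).mean(0) if k.sum() else 0)
print("cutter/tray top"); ct=cam("top");im,_=eyes.snapshot("top")
E
```

```text
clock: 28.75
tool_pos: [0.4818, 0.2554, 0.2185]
eef_rot: [-0.085, 0.996, -0.0, 0.001]
contact_force: [-0.2, 0.4, -0.4]
opening: 0.301
finger_force: 0.0
tcp [0.4818 0.2554 0.2185] yaw 189.8 q7 0.48
web px [202 194  22  34] c 494.9 158.6 size 30.8 16.5 yaw 10.6 z 0.0525
web px [262 203  16  43] c 498.4 210.2 size 39.7 12.2 yaw 10.2 z 0.0523
web px [330 202  14  44] c 487.7 270.1 size 39.9 11.8 yaw 10.3 z 0.0523
web px [393 203  17  43] c 478.1 327.7 size 39.4 12.3 yaw 10.0 z 0.0524
bar_handle 0.56 (447, 34) [0.3331 0.3167]
bar_handle 0.56 (447, 34) [0.3379 0.3112]
bar_hinge 0.7 (468, 226) [0.4677 0.3828]
peg top 623 [0.3343 0.3156 0.1016] [ 29.48956661 454.59550562]
cutter/tray top
```

View pics/w15.png

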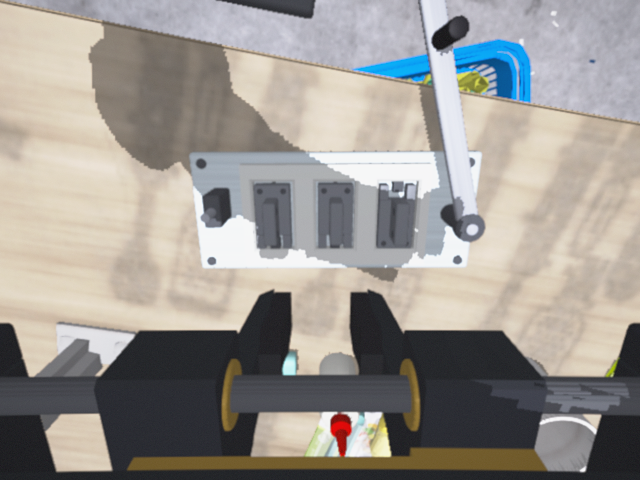

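All three blanks are seated (web tops at z 0.052, centred in their nests; nest 1 at (396,213), nest 2 at (335,215), nest 3 at (271,215)). The bar peg is at (455,30), world (0.334, 0.316), open about 1.28 rad. I go over the peg with the fingers straddling it along its closing tangent.

```bash
python3 -m pendant '[{"claw":0.4,"dx":-40,"dy":20,"dz":0,"twist":0.14},{"claw":0.4,"dx":-80,"dy":40,"dz":0,"twist":0.29},{"claw":0.4,"dx":-120,"dy":55,"dz":0,"twist":0.29},{"claw":0.4,"dx":-147,"dy":61,"dz":0,"twist":0.29},{"claw":0.4,"dx":-147,"dy":61,"dz":0,"twist":0.29},{"claw":0.4,"dx":-147,"dy":61,"dz":-30,"twist":0.29},{"claw":0.4,"dx":-147,"dy":61,"dz":-60,"twist":0.29},{"claw":0.4,"dx":-147,"dy":61,"dz":-90,"twist":0.29}]'
python3 -m pendant '[{"claw":0.4,"dx":0,"dy":0,"dz":0,"twist":0},{"claw":0.4,"dx":0,"dy":0,"dz":0,"twist":0}]'
```

```text
clock: 29.8
tool_pos: [0.334, 0.3156, 0.1243]
eef_rot: [-0.23, 0.973, -0.001, -0.001]
contact_force: [0.9, -1.1, 0.2]
opening: 0.402
finger_force: 0.0
clock: 30.0
tool_pos: [0.333, 0.3165, 0.1261]
eef_rot: [-0.231, 0.973, -0.001, -0.001]
contact_force: [0.2, 1.4, 0.2]
opening: 0.403
finger_force: 0.0
```

```bash
python3 -m pendant '[{"claw":0.4,"dx":1,"dy":-1,"dz":-20,"twist":0},{"claw":0.4,"dx":1,"dy":-1,"dz":-48,"twist":0},{"claw":0.4,"dx":1,"dy":-1,"dz":-48,"twist":0},{"claw":0.22,"dx":1,"dy":-1,"dz":-48,"twist":0},{"claw":0.22,"dx":1,"dy":-1,"dz":-48,"twist":0},{"claw":0.22,"dx":1,"dy":-1,"dz":-48,"twist":0}]' 10
python3 - <<'E'
import numpy as np
H=np.array([468,382.8]);p=lambda f:H+150*np.array([np.cos(np.radians(f)),np.sin(np.radians(f))])
for s in(-153.4,-113.4):
  for k in range(1,9): print(s+5*k,(p(s+5*k)-p(s)).round(1),round(np.radians(5*k),3),p(s+5*k).round(1))
E
```

```text
clock: 30.6
tool_pos: [0.3341, 0.3171, 0.0799]
eef_rot: [-0.231, 0.973, 0.001, 0.001]
contact_force: [-1.0, 0.2, 0.0]
opening: 0.22
finger_force: 0.0
-148.4 [  6.4 -11.4] 0.087 [340.2 304.2]
-143.4 [ 13.7 -22.3] 0.175 [347.6 293.4]
-138.4 [ 22.  -32.4] 0.262 [355.8 283.2]
-133.4 [ 31.1 -41.8] 0.349 [364.9 273.8]
-128.4 [ 41.  -50.4] 0.436 [374.8 265.2]
-123.4 [ 51.6 -58.1] 0.524 [385.4 257.6]
-118.4 [ 62.8 -64.8] 0.611 [396.7 250.9]
-113.4 [ 74.6 -70.5] 0.698 [408.4 245.1]
-108.4 [12.2 -4.7] 0.087 [420.7 240.5]
-103.4 [24.8 -8.3] 0.175 [433.2 236.9]
-98.4 [ 37.7 -10.7] 0.262 [446.1 234.4]
-93.4 [ 50.7 -12.1] 0.349 [459.1 233.1]
-88.4 [ 63.8 -12.3] 0.436 [472.2 232.9]
-83.4 [ 76.8 -11.3] 0.524 [485.2 233.8]
-78.4 [89.7 -9.3] 0.611 [498.2 235.9]
-73.4 [102.4  -6.1] 0.698 [510.9 239.1]
```

```bash
python3 -m pendant '[{"claw":0.22,"dx":6.4,"dy":-11.4,"dz":0,"twist":0.087},{"claw":0.22,"dx":13.7,"dy":-22.3,"dz":0,"twist":0.175},{"claw":0.22,"dx":22,"dy":-32.4,"dz":0,"twist":0.262},{"claw":0.22,"dx":31.1,"dy":-41.8,"dz":0,"twist":0.349},{"claw":0.22,"dx":41,"dy":-50.4,"dz":0,"twist":0.436},{"claw":0.22,"dx":51.6,"dy":-58.1,"dz":0,"twist":0.524},{"claw":0.22,"dx":62.8,"dy":-64.8,"dz":0,"twist":0.611},{"claw":0.22,"dx":74.6,"dy":-70.5,"dz":0,"twist":0.698}]'
python3 - <<'E'
from fit import *
s,c,im,d,W=go("w16");print(s["contact_force"]);webs(W,.048,.055)
E
```

```text
clock: 31.4
tool_pos: [0.4088, 0.2458, 0.0796]
eef_rot: [-0.552, 0.834, 0.0, 0.0]
contact_force: [-0.4, 0.5, -0.4]
opening: 0.22
finger_force: 0.2
tcp [0.4088 0.2458 0.0796] yaw 247.0 q7 0.93
[-0.39186528  0.4607815  -0.40464798]
web px [ 59 167  65  57] c 494.9 158.1 size 31.3 16.3 yaw 10.3 z 0.0522
web px [105 259  73  55] c 498.4 209.9 size 40.5 12.3 yaw 10.5 z 0.0523
```

```bash
python3 -m pendant '[{"claw":0.22,"dx":12.2,"dy":-4.7,"dz":0,"twist":0.087},{"claw":0.22,"dx":24.8,"dy":-8.3,"dz":0,"twist":0.175},{"claw":0.22,"dx":37.7,"dy":-10.7,"dz":0,"twist":0.262},{"claw":0.22,"dx":50.7,"dy":-12.1,"dz":0,"twist":0.349},{"claw":0.22,"dx":63.8,"dy":-12.3,"dz":0,"twist":0.436},{"claw":0.22,"dx":72,"dy":-11.7,"dz":0,"twist":0.49},{"claw":0.22,"dx":76.8,"dy":-11.3,"dz":0,"twist":0.524},{"claw":0.22,"dx":76.8,"dy":-11.3,"dz":0,"twist":0.524}]'
```

```text
clock: 32.25
tool_pos: [0.4855, 0.235, 0.0792]
eef_rot: [0.747, -0.665, 0.0, -0.001]
contact_force: [-0.1, -0.4, 0.0]
opening: 0.222
finger_force: 0.0
```

```bash
python3 -m pendant '[{"claw":0.22,"dx":3,"dy":0.5,"dz":0,"twist":0.02},{"claw":0.22,"dx":5,"dy":0.8,"dz":0,"twist":0.03},{"claw":0.22,"dx":7,"dy":1.2,"dz":0,"twist":0.045},{"claw":0.22,"dx":9,"dy":1.5,"dz":0,"twist":0.055},{"claw":0.22,"dx":11,"dy":2,"dz":0,"twist":0.06},{"claw":0.22,"dx":11,"dy":2,"dz":0,"twist":0.06}]'
python3 -m pendant '[{"claw":0.22,"dx":1,"dy":0.2,"dz":0,"twist":0},{"claw":0.22,"dx":2,"dy":0.4,"dz":0,"twist":0},{"claw":0.22,"dx":2,"dy":0.4,"dz":0,"twist":0}]'
```

```text
clock: 32.85
tool_pos: [0.4964, 0.2368, 0.0787]
eef_rot: [0.767, -0.641, 0.0, -0.0]
contact_force: [-0.9, -0.3, 0.6]
opening: 0.223
finger_force: 0.5
clock: 33.15
tool_pos: [0.4965, 0.2369, 0.0786]
eef_rot: [0.768, -0.641, -0.001, 0.001]
contact_force: [-5.6, -1.6, 2.8]
opening: 0.221
finger_force: 2.7
```

```bash
python3 -m pendant '[{"claw":0.22,"dx":1,"dy":0.2,"dz":0,"twist":0},{"claw":0.22,"dx":2,"dy":0.4,"dz":0,"twist":0},{"claw":0.22,"dx":2,"dy":0.4,"dz":0,"twist":0}]'
python3 -m pendant '[{"claw":0.22,"dx":-2.5,"dy":-0.4,"dz":0,"twist":0},{"claw":0.22,"dx":-6,"dy":-1,"dz":0,"twist":0},{"claw":0.22,"dx":-10,"dy":-1.7,"dz":0,"twist":0},{"claw":0.22,"dx":-10,"dy":-1.7,"dz":0,"twist":0}]'
```

```text
clock: 33.45
tool_pos: [0.4966, 0.2369, 0.0785]
eef_rot: [0.768, -0.641, -0.001, 0.003]
contact_force: [-8.9, -2.7, 5.8]
opening: 0.219
finger_force: 4.7
clock: 33.85
tool_pos: [0.49, 0.236, 0.0788]
eef_rot: [0.767, -0.641, 0.0, -0.0]
contact_force: [-0.6, 0.3, -0.1]
opening: 0.218
finger_force: 0.0
```

```bash
python3 -m pendant '[{"claw":0.22,"dx":-1.5,"dy":-0.2,"dz":0,"twist":0},{"claw":0.22,"dx":-2,"dy":-0.3,"dz":0,"twist":0},{"claw":0.22,"dx":-2,"dy":-0.3,"dz":0,"twist":0}]'
```

```text
clock: 34.15
tool_pos: [0.4894, 0.2358, 0.0789]
eef_rot: [0.767, -0.642, 0.001, -0.001]
contact_force: [4.6, -0.3, -1.4]
opening: 0.219
finger_force: 2.2
```

It resists being pulled back, so it is latched. I centre, open and lift away, then verify.

```bash
python3 -m pendant '[{"claw":0.22,"dx":4.5,"dy":0.7,"dz":0,"twist":0},{"claw":0.4,"dx":4.5,"dy":0.7,"dz":0,"twist":0},{"claw":0.4,"dx":4.5,"dy":0.7,"dz":0,"twist":0},{"claw":0.4,"dx":4.5,"dy":0.7,"dz":40,"twist":0},{"claw":0.4,"dx":4.5,"dy":0.7,"dz":90,"twist":0},{"claw":0.4,"dx":4.5,"dy":0.7,"dz":140,"twist":0},{"claw":0.4,"dx":-10,"dy":0,"dz":180,"twist":0},{"claw":0.4,"dx":-20,"dy":0,"dz":200,"twist":0}]'
python3 - <<'E'
from fit import *
s,c,im,d,W=go("w17");webs(W,.048,.055)
k=(W[...,2]>.09)&(W[...,2]<.12)&(np.hypot(W[...,0]-.494,W[...,1]-.235)<.03)
print("peg",k.sum(),W[k].mean(0).round(4) if k.sum() else 0)
cv2.imwrite("pics/w17c.png",im)
it,_=eyes.snapshot("top");cv2.imwrite("pics/top1c.png",cv2.resize(it[140:380,130:530],(800,480)))
E
```

```text
clock: 34.95
tool_pos: [0.4673, 0.237, 0.2822]
eef_rot: [0.768, -0.641, 0.0, -0.002]
contact_force: [0.8, 1.1, -0.6]
opening: 0.401
finger_force: 0.0
tcp [0.4673 0.237  0.2822] yaw -79.7 q7 2.0
web px [293 110  30  17] c 495.5 157.6 size 28.8 15.0 yaw 10.3 z 0.0521
web px [112 210  31  35] c 664.7 299.3 size 41.6 17.1 yaw 125.9 z 0.0513
peg 213 [0.4922 0.2338 0.1026]
```

View pics/w17c.png

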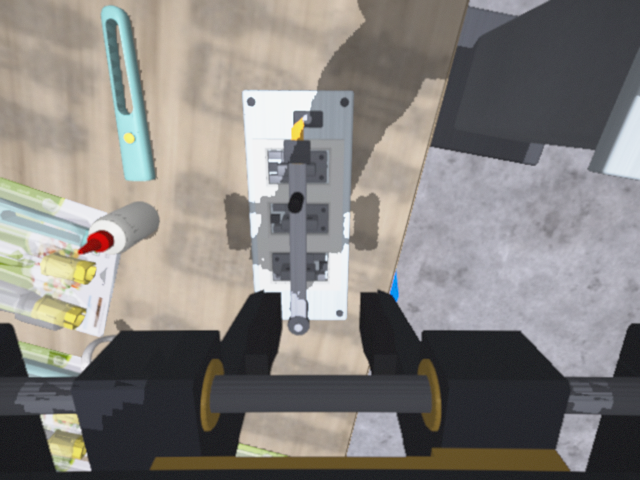

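View pics/top1c.png

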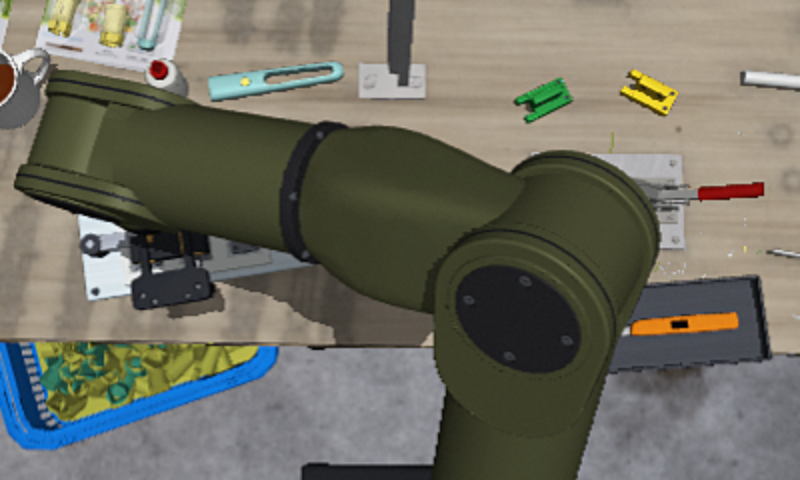

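The wrist view shows the bar closed along the nests, with the tongue past the pin on its +x side at (300,127). The peg measures (0.492, 0.234), about 2 mm from the closed position. In the top view the bottle, teal handle, look-alikes and the cutter in the tray are where they should be, so I hand in.

```bash
python3 -c "
from plant import r
print(r.finish_job())"
```

```text
the job is handed in; nothing more can be done
None
```

The job is handed in: the cutter lies flat in the tray, all three grey blanks are home in their nests, and the bar is shut and held when I pulled it back; the glue bottle, teal handle and look-alikes were left untouched.

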